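Clear the catalyst dispenser into the catch cup

TASK

The rinsed, empty catalyst dispenser must be blown clear before the next mould mix. Stand the orange cup mouth up in the round recess of the dispenser's base and let go of it, then swing the spout round until its nozzle is over the middle of the cup. Then press the red plunger down, past the soft first stop and all the way to the stiff second stop without forcing it, hold it there for about a second and let it come all the way back up; never pump while the nozzle is off the cup, and leave everything else on the bench where it is.

Things in the scene. Friction and masses are not known exactly. Their poses are not given: they have to be found in the camera images.
- dispenser: Fixed bench dispenser, bolted down: grey base plate 280 x 130 x 12 mm; on it, at +x of its frame, an amber bottle (diameter 72 mm, axis at x = +60 mm, y = 0) held by a steel rod (at x = +122 mm, 182 mm high) and carrying a pump with the red plunger on top; at -x, the steel-ringed cup recess. Origin: centre of the plate's underside, on the bench; z up; x along the plate from recess to bottle.
- recess (a point): Centre of the floor of the cup recess, 12 mm above the bench (x = -60 mm, y = 0 in the dispenser's frame). The recess is a ring of 60 mm inner and 68 mm outer diameter standing 9 mm above its floor. With the spout swung aside there is free room above it; 84 mm of free gap between its centre and the bottle's side.
- spout (a joint): Angle of the spout about the bottle's vertical axis, rad, counter-clockwise seen from above; 0 = nozzle exactly over the recess; range -2.3 to 2.3, starts between 1.25 and 1.9. It turns with light friction (about 0.5 N at the nozzle) and stays where it is left.
- spout_outlet (a point): Mouth of the nozzle at the spout's end, 144 mm above the bench and 120 mm from the bottle's axis. The spout is a level steel tube of 10 mm diameter, its centre line 181 mm above the bench, running straight out from a collar of 41 mm diameter round the bottle's axis to 108 mm from the axis, where it bends down; the last 16 mm is a black nozzle of 14 mm diameter.
- plunger_top (a point): Centre of the top of the red plunger button (40 mm diameter, 14 mm thick), on the bottle's axis; 304 mm above the bench when up, about 274 mm when at the second stop. It moves straight up and down and springs back up by itself when let go.
- dose_stroke (a joint): First, soft part of the plunger's travel, m: 0 = up, 0.024 = at the first stop; a spring of 2 N rising to about 4.6 N.
- clear_stroke (a joint): Second, stiff part of the plunger's travel, m: it starts only after the first stop when pressed with about 9 N; 0.006 = at the second stop, reached with about 16 N. Further force only strains the pump: stay below 45 N.
- cup: Orange plastic cup with white graduation marks, open at the top: 78 mm high, outside diameter 52 mm at the foot and 58 mm at the rim, wall 2.5 mm, about 50 g; stands mouth up on the bench. Origin: centre of its underside; z points out of the mouth.
- brush_pot: Bystander: round aluminium pot with a plaster-coloured band, 66 mm diameter, 90 mm high, with brushes sticking out to about 235 mm. Origin: centre of its underside.
- tin: Bystander: lidded blue tin, 75 mm diameter, 80 mm high. Origin: centre of its underside.
- rubber_bowl: Bystander: green rubber bowl, 130 mm diameter, 65 mm high. Origin: centre of its underside.
- wood_tool: Bystander: wooden modelling tool lying on the bench, about 196 mm long, 12 mm thick, along its own x. Origin: on the bench under the handle's middle.
- spray_bottle: Bystander: white spray bottle with a blue head, 74 mm diameter, 200 mm high. Origin: centre of its underside.
- plaster_mould: Bystander: plaster mould half, 110 x 90 x 45 mm. Origin: centre of its underside.

How it is judged:
By the outcome, as a careful person would: the job done as asked, in the order asked, and still so for the second after the job is handed in, with the robot touching nothing.
It also fails if it takes over 72 s, if anything falls off the work surface, if the arm or the gripper's body presses on something with over 40 N, if the wrist force passes 120 N, or if a joint passes its speed limit or range.

ROBOT

A 6-joint arm with a two-finger parallel gripper is mounted at the origin on the work surface. World frame = base frame: x ahead of the robot, y to its left, z up, the work surface at z = 0. Lengths are in m, angles in rad, forces in N, time in s.
With the tool pointing down it reaches from about 0.225 to 0.875 m from the base axis. Payload 3.4 kg.
Tool frame: the origin (TCP) lies on the centre line of the jaws, within the pads' length; the fingertips stand 11 mm ahead of it and the grasp point (between the pads) lies 8 mm behind it (robot.nose_length is the distance from the TCP to the fingertips, in m); z points along the fingers, y is the line along which they close (so a half turn about z gives the same grasp; the last joint's range is limited). The gripper opens to 85 mm and grips with 20 to 120 N. Pads are 22 mm wide; open, the fingers measure 114 mm over their backs; the gripper's body (76 mm by 85 mm) begins 54 mm behind the grasp point. The pads swing forward as they close: fully open they stand 13 mm farther back than shut.
Start: joints at [-1.32, 0.276, 1.505, -0, 1.361, -0.121], TCP at [0.209, -0.536, 0.242] pointing down, gripper open.
Joint ranges: [-2.89, 2.89], [-0.75, 2.08], [0.22, 2.7], [-1.18, 4.32], [0.11, 2.71], [-2.7, 2.7]. Speed limits (rad/s): [2.57, 2.57, 3.14, 3.14, 3.14, 3.14].

INTERFACE

Orientations are given as a unit quaternion [w, x, y, z].
In Python, from station import robot, vision gives the robot as it stands (robot), with the cameras (vision).
- The arm moves only by the shell command python3 nudge.py 'ROWS' [OPENING]. ROWS is 1 to 5 rows, parted by semicolons, with the numbers parted by spaces; each row has 6 numbers: dx, dy, dz in m, then a rotation vector rx, ry, rz in rad; each row is the pose to reach, as a shift and turn from the pose commanded when the command began, along the tool's axes at that moment; what a row does not reach only later rows make up. A row lasts 1/10 s, in which the tool goes at most 0.05 m and 0.15 rad, less where a joint would pass 70% of its speed; a pose out of reach is approached as far as the arm can. OPENING is the opening from 0.0 (shut) to 1.0 (fully open), set as the command begins (- or left out keeps the last). The fingers move at their own pace and stop on an object; the grip force is fixed at half the most. Time passes only in rows, so rows that do not move let the fingers close. It prints the time, the measured TCP pose, the force, the opening and the grip force at its end. Input that does not fit is refused with a message, and nothing moves.
- robot.read_state(): the state, without advancing time (a new reading comes with each control period).
- vision.capture(name): name is "scene" or "side" or "wrist"; returns the picture (420x560x3 uint8, red, green, blue); there is no depth.
- vision.camera_info(name): a dict with "camera_matrix" (3x3 intrinsics, pixels), "D" ([k1, k2, p1, p2, k3] as OpenCV has them; the pictures are not rectified), "camera_from_world" (4x4, takes a point from world to camera coordinates). Camera axes: x right, y up, looking along -z (the intrinsics and any distortion apply to the point x, -y, -z); pixel columns grow to the right and rows downward; lengths in m; the calibration is good to about 2 mm. A picture is of the moment at which its call begins: read the wrist's pose just before it. camera_info takes no time and is no camera call; for the wrist camera it gives the pose at the moment of the call.
- robot.job_done(): hands the job in; it is judged then, once.
The state is a dict: "clock": time; "q": joint angles; "dq": joint speeds; "tau": joint torques, N m; "tcp_pos": TCP position; "tcp_rot": TCP orientation; "contact_force": force on the tool from outside, world axes, zero at the start; "moment": the same for the moment, N m; "finger_gap": opening from 0.0 (shut) to 1.0 (fully open); "gripper_force": force on a finger pad.
Only numpy, scipy, OpenCV 4.12 (cv2) and the standard library are available. Lean on these libraries where they do the work, as an engineer would, in place of code of your own. Each camera call takes 0.05 s, during which the arm holds its last target. There are 200 camera calls.

## Working session

There is one attempt and no reset: what is moved stays moved. The work goes in short steps, Python scripts to look and compute and a shell command to move; the robot and the scene stay as the last step left them, time stands still between calls to the robot, and variables do not carry over. Pictures are saved under pics/ and viewed, at most 14 in all, crops included, and the job is handed in when it is done.

```bash
ls; mkdir -p pics
cat > h.py <<'E'
import numpy as np, cv2
from station import robot, vision
def cap(n,f=None):
    info=vision.camera_info(n); im=np.array(vision.capture(n))
    if f: cv2.imwrite('pics/'+f,im[:,:,::-1])
    return im,info
def ray(info,uv):
    K=np.array(info["camera_matrix"],float);D=np.array(info["D"],float);T=np.array(info["camera_from_world"],float)
    p=cv2.undistortPoints(np.array([[uv]],float),K,D)[0,0]
    R=T[:3,:3];d=R.T@np.array([p[0],-p[1],-1.]);o=-R.T@T[:3,3]
    return o,d/np.linalg.norm(d)
def plane(info,uv,z):
    o,d=ray(info,uv);return o+d*(z-o[2])/d[2]
def tri(*rs):
    A=0;b=0
    for o,d in rs:
        P=np.eye(3)-np.outer(d,d);A=A+P;b=b+P@o
    x=np.linalg.solve(A,b)
    return x,[round(float(np.linalg.norm((np.eye(3)-np.outer(d,d))@(x-o))),4) for o,d in rs]
def proj(info,X):
    K=np.array(info["camera_matrix"],float);D=np.array(info["D"],float);T=np.array(info["camera_from_world"],float)
    X=np.atleast_2d(X);c=X@T[:3,:3].T+T[:3,3];c=c*[1,-1,-1]
    return cv2.projectPoints(c,np.zeros(3),np.zeros(3),K,D)[0][:,0]
E
python3 - <<'E'
from h import *
a,_=cap('scene');b,_=cap('side')
cv2.imwrite('pics/a.png',a[:,:,::-1]);cv2.imwrite('pics/b.png',b[:,:,::-1])
s=robot.read_state();print(s['clock'],s['tcp_pos'],s['tcp_rot'],s['contact_force'])
for n in('scene','side','wrist'):
    i=vision.camera_info(n);print(n,ray(i,(280,210)))
E
```

```text
nudge.py
pics
station.py
0.1 [ 0.2087784  -0.5352754   0.24151493] [-8.34607741e-04  9.82766469e-01  1.84849581e-01 -6.55039649e-05] [-0.37006232  0.87171798 -0.24628735]
scene (array([1.55443743, 0.24180684, 1.33633051]), array([-0.63681217, -0.12088433, -0.76148358]))
side (array([0.09216086, 0.95051439, 1.03279082]), array([ 0.36632477, -0.67132117, -0.64430897]))
wrist (array([ 0.28570684, -0.50661464,  0.37316728]), array([-0.30736018, -0.10616499, -0.94565253]))
```

View pics/a.png

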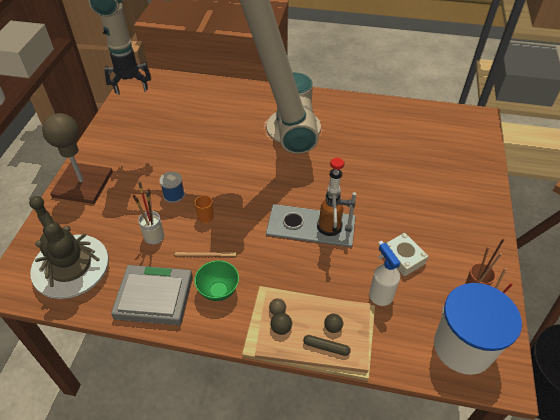

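View pics/b.png

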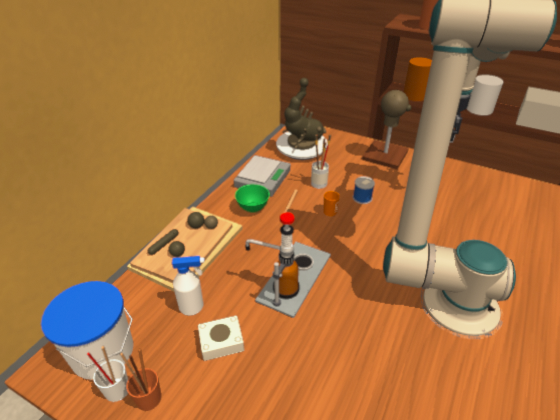

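The scene view shows the cup at (204,208), the recess at (293,221) and the red plunger at (337,163). The side view shows the cup at (330,204), the recess at (303,262), the plunger at (287,217) and the nozzle near (248,245).

Run:
```python
from h import *
a=cv2.imread('pics/a.png');b=cv2.imread('pics/b.png')
ca=cv2.resize(a[150:260,180:380],(800,440),interpolation=cv2.INTER_CUBIC)
cb=cv2.resize(b[180:320,230:350],None,fx=4.28,fy=4.28,interpolation=cv2.INTER_CUBIC)
cv2.imwrite('pics/ca.png',ca);cv2.imwrite('pics/cb.png',cb)
ia,ib=vision.camera_info('scene'),vision.camera_info('side')
def mask(im,win,f):
    h=cv2.cvtColor(im,cv2.COLOR_BGR2HSV).astype(int);m=f(h[...,0],h[...,1],h[...,2]).astype(np.uint8)
    w=np.zeros_like(m);x0,y0,x1,y1=win;w[y0:y1,x0:x1]=1;m*=w
    n,l,st,c=cv2.connectedComponentsWithStats(m);k=1+np.argmax(st[1:,4]);return st[k],c[k]
red=lambda h,s,v:((h<5)|(h>174))&(s>170)&(v>120)
print(mask(a,(310,140,360,180),red),mask(b,(270,200,305,230),red))
og=lambda h,s,v:(h>5)&(h<16)&(s>210)&(v>90)
print(mask(a,(185,185,225,230),og),mask(b,(315,185,345,225),og))
print('pl',tri(ray(ia,mask(a,(310,140,360,180),red)[1]),ray(ib,mask(b,(270,200,305,230),red)[1])))
print('cup',tri(ray(ia,mask(a,(185,185,225,230),og)[1]),ray(ib,mask(b,(315,185,345,225),og)[1])))
print('rec',tri(ray(ia,(293,221)),ray(ib,(303,262))))
```

```text
(array([331, 158,  13,  11, 103], dtype=int32), array([336.98058252, 162.3592233 ])) (array([280, 212,  14,  13, 133], dtype=int32), array([286.78947368, 218.18796992]))
(array([201, 201,   4,   3,   6], dtype=int32), array([202.16666667, 201.83333333])) (array([323, 191,  17,  26, 330], dtype=int32), array([330.18181818, 202.52424242]))
pl (array([0.47903715, 0.2029678 , 0.29620287]), [0.0008, 0.0008])
cup (array([ 0.50596622, -0.21087099,  0.05292676]), [0.0112, 0.0112])
rec (array([0.48223386, 0.08126379, 0.00930534]), [0.0012, 0.0012])
```

View pics/ca.png

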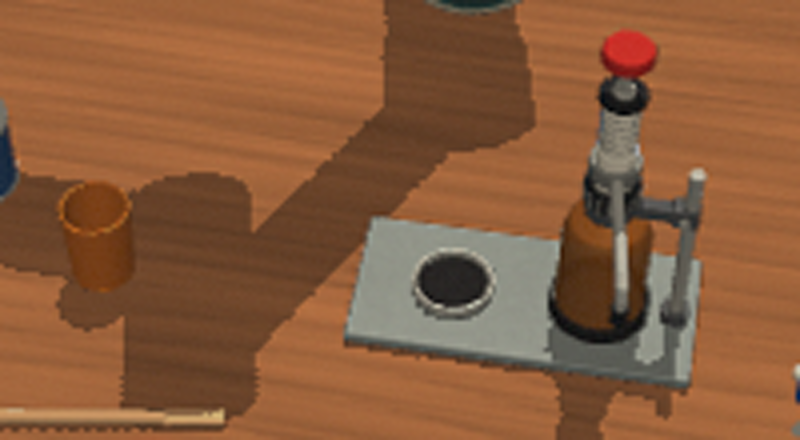

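View pics/cb.png

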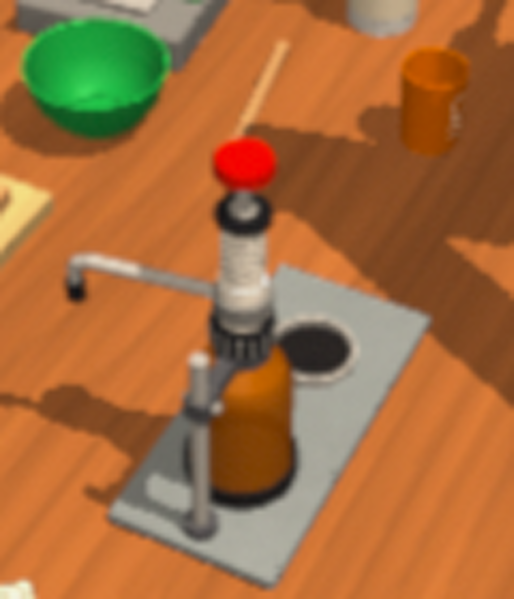

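Crops: cup rim centre is at a(96,209)/b(434,69), ring at a(454,282)/b(313,348) and nozzle tip at a(620,320)/b(76,293). The spout points towards +x, clear of the recess.

Run:
```python
from h import *
ia,ib=vision.camera_info('scene'),vision.camera_info('side')
A=lambda u,v:(180+(u+.5)/4-.5,150+(v+.5)/4-.5)
B=lambda u,v:(230+(u+.5)/4.28-.5,180+(v+.5)/4.28-.5)
def t(n,a,b):
    x,e=tri(ray(ia,A(*a)),ray(ib,B(*b)));print(n,x.round(4),e)
t('rim',(96,209),(434,69));t('foot',(101,279),(431,140));t('ring',(454,282),(313,348));t('nozzle',(620,322),(76,293))
t('plungertop',(629,47),(245,157))
t('cnr recess/robot side',(374,218),(430,320))
for n,p,z in(('c1',(374,218),.012),('c2',(346,340),.012),('c3',(690,381),.012),('c4',(702,262),.012),('rim.078',(96,209),.078),('ring.021',(454,282),.021)):print(n,plane(ia,A(*p),z).round(4))
for n,p,z in(('c1',(430,320),.012),('c2',(283,266),.012),('c3',(109,515),.012),('c4',(273,583),.012),('rim.078',(434,69),.078),('ring.021',(313,348),.021)):print(n,plane(ib,B(*p),z).round(4))
```

```text
rim [ 0.5121 -0.2086  0.0739] [0.0001, 0.0001]
foot [ 0.5127 -0.2155 -0.0134] [0.0026, 0.0026]
ring [0.483  0.0818 0.0147] [0.0011, 0.0011]
nozzle [0.6001 0.2225 0.1421] [0.0012, 0.0012]
plungertop [0.4798 0.202  0.3013] [0.0002, 0.0002]
cnr recess/robot side [0.4193 0.0022 0.0048] [0.0003, 0.0003]
c1 [0.4257 0.0038 0.012 ]
c2 [0.5578 0.0074 0.012 ]
c3 [0.5455 0.283  0.012 ]
c4 [0.4211 0.2804 0.012 ]
rim.078 [ 0.5155 -0.207   0.078 ]
ring.021 [0.489  0.0834 0.021 ]
c1 [0.417  0.0085 0.012 ]
c2 [0.5442 0.0097 0.012 ]
c3 [0.5389 0.2877 0.012 ]
c4 [0.4127 0.2834 0.012 ]
rim.078 [ 0.5103 -0.2038  0.078 ]
ring.021 [0.4802 0.086  0.021 ]
```

```bash
cat >> h.py <<'E'
from scipy.spatial.transform import Rotation as Ro
def delta(pos,yaw,p0=None,R0=None):
    """shift and rotvec in present tool axes to tool-down pose, tool y at yaw"""
    s=robot.read_state()
    q=s['tcp_rot'];R=Ro.from_quat([q[1],q[2],q[3],q[0]]) if R0 is None else R0
    p=np.array(s['tcp_pos']) if p0 is None else p0
    y=np.array([np.cos(yaw),np.sin(yaw),0]);z=np.array([0,0,-1.]);x=np.cross(y,z)
    G=Ro.from_matrix(np.c_[x,y,z])
    d=R.inv().apply(np.array(pos)-p);r=(R.inv()*G).as_rotvec()
    print('d',d.round(4),'r',r.round(3),'|d|',np.linalg.norm(d).round(3))
E
python3 -c "
from h import *
delta((.50,-.215,.24),0)
s=robot.read_state();print(s['finger_gap'],s['q'])"
```

```text
d [ 0.3877 -0.1926  0.0019] r [-1.000e-03 -1.000e-03 -1.199e+00] |d| 0.433
0.9974855930800897 [-1.31997804e+00  2.76558557e-01  1.50599646e+00 -2.29823521e-05
  1.36071183e+00 -1.21014644e-01]
```

```bash
python3 nudge.py '0.04 -0.02 0 0 0 -0.12;0.08 -0.04 0 0 0 -0.24;0.12 -0.06 0 0 0 -0.36;0.16 -0.08 0 0 0 -0.48;0.2 -0.1 0 0 0 -0.6' 1.0; python3 -c "
from h import *
delta((.50,-.215,.24),0)"
```

```text
clock: 0.6
tcp_pos: [0.3596, -0.3683, 0.242]
tcp_rot: [-0.0, 0.883, 0.469, 0.0]
contact_force: [0.6, -0.0, 0.2]
finger_gap: 1.0
gripper_force: 0.0
d [0.2056 0.0304 0.002 ] r [-0.    -0.    -0.595] |d| 0.208
```

```bash
python3 nudge.py '0.04 0.006 0 0 0 -0.12;0.08 0.012 0 0 0 -0.24;0.12 0.018 0 0 0 -0.36;0.165 0.024 0 0 0 -0.48;0.2 0.03 0 0 0 -0.6' ; python3 nudge.py '0 0 0 0 0 0;0 0 0 0 0 0'
python3 - <<'E'
from h import *
im,i=cap('wrist','w1.png')
np.save('w1T.npy',i['camera_from_world'])
print(ray(i,(280,210)),proj(i,[[.512,-.207,.078],[.512,-.207,0]]))
E
```

```text
clock: 1.1
tcp_pos: [0.4975, -0.2194, 0.242]
tcp_rot: [-0.0, 0.705, 0.71, 0.0]
contact_force: [-0.0, -0.6, -0.2]
finger_gap: 1.005
gripper_force: 0.0
clock: 1.3
tcp_pos: [0.4964, -0.2211, 0.2417]
tcp_rot: [-0.001, 0.706, 0.708, -0.001]
contact_force: [-0.5, -0.5, -0.2]
finger_gap: 1.001
gripper_force: 0.0
(array([ 0.49632121, -0.13956756,  0.37339834]), array([-0.01233333, -0.32456835, -0.94578183])) [[303.76429876 170.90470545]
 [300.03738637 153.82651756]]
```

View pics/w1.png

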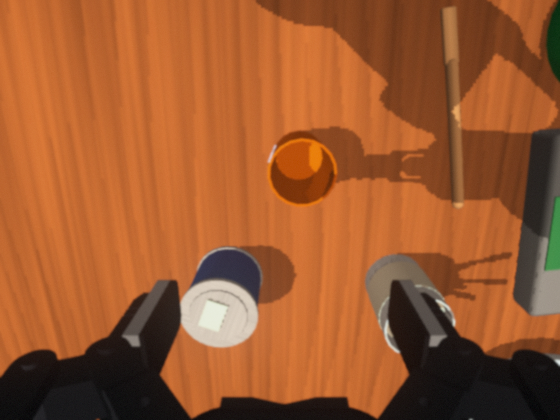

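Wrist view: cup rim circle is centred near (302,172) with radius ~34 px, 2 px from the prediction. The tin top is at (220,318), and the pot at (420,318) is partly hidden by a finger.

Run:
```python
from h import *
i=vision.camera_info('wrist');ia,ib=vision.camera_info('scene'),vision.camera_info('side')
A=lambda u,v:(180+(u+.5)/4-.5,150+(v+.5)/4-.5);B=lambda u,v:(230+(u+.5)/4.28-.5,180+(v+.5)/4.28-.5)
im=cv2.imread('pics/w1.png');h=cv2.cvtColor(im,cv2.COLOR_BGR2HSV).astype(int)
m=((h[...,0]<16)&(h[...,1]>235)&(h[...,2]>130)).astype(np.uint8);m[:120]=0;m[215:]=0;m[:,:255]=0;m[:,350:]=0
n=np.argwhere(m)
m2=cv2.morphologyEx(m,cv2.MORPH_OPEN,np.ones((2,2)));n=np.argwhere(m2);print(n.min(0),n.max(0))
for c in((268,172),(336,172),(302,139),(302,206),(302,172)):print(c,plane(i,c,.078).round(4))
print(tri(ray(i,(302,172)),ray(ia,A(96,209)),ray(ib,B(434,69))))
print('tin',plane(i,(220,318),.08),'pot',plane(i,(420,318),.09))
```

```text
[139 271] [205 336]
(268, 172) [ 0.4822 -0.2087  0.078 ]
(336, 172) [ 0.5381 -0.2086  0.078 ]
(302, 139) [ 0.5097 -0.1817  0.078 ]
(302, 206) [ 0.5106 -0.2381  0.078 ]
(302, 172) [ 0.5101 -0.2087  0.078 ]
(array([ 0.51134046, -0.20919417,  0.07341546]), [0.0011, 0.0005, 0.0009])
tin [ 0.43508988 -0.34875001  0.08      ] pot [ 0.61981196 -0.3418165   0.09      ]
```

```bash
python3 -c "
from h import *
delta((.5105,-.2095,.05),0)"
```

```text
d [0.0123 0.0148 0.1919] r [-0.001  0.     0.001] |d| 0.193
```

```bash
python3 nudge.py '0.012 0.015 0.03 0 0 0;0.012 0.015 0.08 0 0 0;0.012 0.015 0.12 0 0 0;0.012 0.015 0.12 0 0 0;0.012 0.015 0.12 0 0 0'; python3 -c "
from h import *
delta((.5105,-.2095,.05),0)"
```

```text
clock: 1.85
tcp_pos: [0.5109, -0.2108, 0.1226]
tcp_rot: [-0.0, 0.707, 0.707, -0.0]
contact_force: [-0.2, 0.1, 0.9]
finger_gap: 0.998
gripper_force: 0.0
d [ 0.0013 -0.0004  0.0726] r [-0.001 -0.    -0.001] |d| 0.073
```

```bash
python3 nudge.py '0.001 0 0.03 0 0 0;0.001 0 0.06 0 0 0;0.001 0 0.072 0 0 0;0.001 0 0.072 0 0 0'; python3 nudge.py '0 0 0 0 0 0;0 0 0 0 0 0;0 0 0 0 0 0;0 0 0 0 0 0;0 0 0 0 0 0' 0.5;python3 nudge.py '0 0 0 0 0 0;0 0 0 0 0 0;0 0 0 0 0 0'
```

```text
clock: 2.25
tcp_pos: [0.5115, -0.2093, 0.0508]
tcp_rot: [0.0, 0.707, 0.707, -0.0]
contact_force: [-0.4, 0.5, -0.2]
finger_gap: 0.999
gripper_force: 0.0
clock: 2.75
tcp_pos: [0.5124, -0.2095, 0.0527]
tcp_rot: [0.002, 0.707, 0.708, 0.0]
contact_force: [-1.5, 0.2, 6.6]
finger_gap: 0.666
gripper_force: 62.4
clock: 3.05
tcp_pos: [0.5124, -0.2095, 0.0527]
tcp_rot: [0.002, 0.707, 0.708, 0.0]
contact_force: [-0.9, -0.3, 5.3]
finger_gap: 0.662
gripper_force: 62.4
```

```bash
python3 nudge.py '0 0 -0.04 0 0 0;0.02 -0.002 -0.085 0 0 0;0.06 -0.007 -0.09 0 0 0;0.1 -0.012 -0.09 0 0 0;0.14 -0.016 -0.09 0 0 0'; python3 nudge.py '0.035 -0.004 0 0 0 0;0.065 -0.007 0 0 0 0;0.065 -0.007 0 0 0 0;0.065 -0.007 0 0 0 0'
python3 - <<'E'
from h import *
im,i=cap('wrist','w2.png')
np.save('w2T.npy',i['camera_from_world'])
print(proj(i,[[.4845,.0847,.021],[.4845,.0847,.012]]))
E
```

```text
clock: 3.55
tcp_pos: [0.4957, -0.0677, 0.1423]
tcp_rot: [0.002, 0.707, 0.707, 0.001]
contact_force: [0.2, 0.6, -1.1]
finger_gap: 0.666
gripper_force: 64.1
clock: 3.95
tcp_pos: [0.4887, -0.0034, 0.1413]
tcp_rot: [0.001, 0.706, 0.708, 0.0]
contact_force: [0.5, -0.9, -0.1]
finger_gap: 0.662
gripper_force: 64.1
[[277.94270084  73.66239124]
 [278.13422645  74.02796418]]
```

View pics/w2.png

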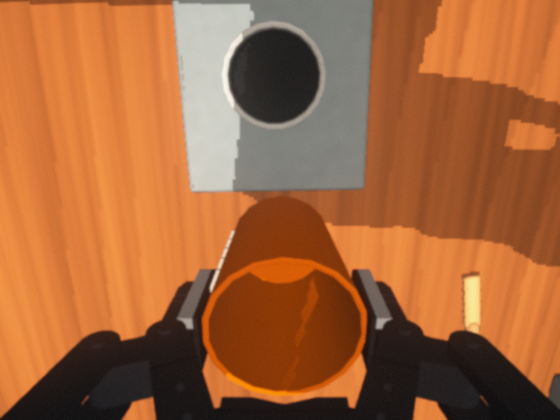

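The wrist view shows the ring centred near (274,75), spanning x 222–326. The held cup's rim is centred near (284,325), upright in the jaws.

Run:
```python
from h import *
i=vision.camera_info('wrist');s=robot.read_state();print(s['tcp_pos'])
im=cv2.imread('pics/w2.png');g=im.max(2)
m=(g<70).astype(np.uint8);m[150:]=0;m[:,:200]=0;m[:,340:]=0
c=max(cv2.findContours(m,0,2)[0],key=cv2.contourArea);e=cv2.fitEllipse(cv2.convexHull(c));print(e,plane(i,e[0],.018))
h=cv2.cvtColor(im,cv2.COLOR_BGR2HSV)
for c in((222,75),(326,75),(274,21),(274,129),(274,75)):print(c,plane(i,c,.021).round(4))
print('corners',plane(i,(191,191),.012),plane(i,(364,187),.012))
ia,ib=vision.camera_info('scene'),vision.camera_info('side')
A=lambda u,v:(180+(u+.5)/4-.5,150+(v+.5)/4-.5);B=lambda u,v:(230+(u+.5)/4.28-.5,180+(v+.5)/4.28-.5)
print(tri(ray(i,(274,75)),ray(ia,A(454,282)),ray(ib,B(313,348))))
z=s['tcp_pos'][2]+.0253
for c in((203,325),(366,325),(284,257),(284,394),(284,325)):print(c,plane(i,c,z).round(4))
```

```text
[ 0.48886688 -0.00408301  0.14115137]
((274.1392517089844, 75.25611877441406), (88.5197982788086, 93.35263061523438), 177.01736450195312) [0.48220694 0.08310683 0.018     ]
(222, 75) [0.4485 0.0832 0.021 ]
(326, 75) [0.5158 0.0833 0.021 ]
(274, 21) [0.4824 0.1152 0.021 ]
(274, 129) [0.482  0.0487 0.021 ]
(274, 75) [0.4822 0.0832 0.021 ]
corners [0.42011948 0.00254391 0.012     ] [0.54764866 0.00575158 0.012     ]
(array([0.4826021 , 0.08246819, 0.01500659]), [0.001, 0.0012, 0.0013])
(203, 325) [ 0.4607 -0.0009  0.1665]
(366, 325) [ 0.5169 -0.0009  0.1665]
(284, 257) [0.4886 0.0251 0.1665]
(284, 394) [ 0.4887 -0.0317  0.1665]
(284, 325) [ 0.4886 -0.0008  0.1665]
```

```bash
python3 nudge.py '0 0 0 0 0 -0.15;0 0 0 0 0 -0.3;0 0 0 0 0 -0.45;0 0 0 0 0 -0.6;0 0 0 0 0 -0.75'; python3 nudge.py '0 0 0 0 0 -0.15;0 0 0 0 0 -0.3;0 0 0 0 0 -0.45;0 0 0 0 0 -0.6;0 0 0 0 0 -0.75'; python3 nudge.py '0 0 0 0 0 -0.15;0 0 0 0 0 -0.3;0 0 0 0 0 -0.45;0 0 0 0 0 -0.6;0 0 0 0 0 -0.75';python3 -c "
from h import *
delta((.482,.083,.1),2.3)"
```

```text
clock: 4.5
tcp_pos: [0.4888, -0.0052, 0.1406]
tcp_rot: [0.0, 0.397, 0.918, -0.0]
contact_force: [0.9, 0.1, -0.1]
finger_gap: 0.663
gripper_force: 64.1
clock: 5.0
tcp_pos: [0.4888, -0.0053, 0.1406]
tcp_rot: [0.0, 0.033, 0.999, -0.0]
contact_force: [-0.9, 1.4, -0.2]
finger_gap: 0.667
gripper_force: 64.1
clock: 5.5
tcp_pos: [0.4888, -0.0053, 0.1406]
tcp_rot: [0.0, -0.336, 0.942, -0.0]
contact_force: [0.1, 0.2, -1.4]
finger_gap: 0.663
gripper_force: 64.1
d [-0.0505  0.0727  0.0405] r [-0.001  0.    -0.045] |d| 0.097
```

```bash
python3 nudge.py '-0.014 0.02 0 0 0 0;-0.03 0.044 0 0 0 0;-0.046 0.066 0 0 0 0;-0.0505 0.073 0.02 0 0 0;-0.0505 0.073 0.04 0 0 0';  python3 nudge.py '0 0 0 0 0 0;0 0 0 0 0 0'; python3 -c "
from h import *
delta((.482,.083,.0657),2.3)"
```

```text
clock: 6.0
tcp_pos: [0.4829, 0.0849, 0.1007]
tcp_rot: [0.001, -0.334, 0.943, -0.001]
contact_force: [-0.3, 0.3, -1.8]
finger_gap: 0.665
gripper_force: 64.1
clock: 6.2
tcp_pos: [0.4821, 0.0839, 0.1005]
tcp_rot: [-0.0, -0.333, 0.943, -0.0]
contact_force: [1.3, -0.2, -0.2]
finger_gap: 0.666
gripper_force: 64.1
d [ 0.0006 -0.0006  0.0348] r [-0.   -0.   -0.05] |d| 0.035
```

```bash
python3 nudge.py '0.001 -0.001 0.015 0 0 0;0.001 -0.001 0.028 0 0 0;0.001 -0.001 0.028 0 0 0';python3 nudge.py '0 0 0.003 0 0 0;0 0 0.005 0 0 0;0 0 0.005 0 0 0';python3 nudge.py '0 0 0.002 0 0 0;0 0 0.002 0 0 0'
```

```text
clock: 6.5
tcp_pos: [0.4814, 0.0826, 0.0722]
tcp_rot: [-0.001, -0.333, 0.943, 0.0]
contact_force: [0.1, -0.2, -0.8]
finger_gap: 0.662
gripper_force: 64.1
clock: 6.8
tcp_pos: [0.4818, 0.0833, 0.0677]
tcp_rot: [0.0, -0.334, 0.943, -0.0]
contact_force: [0.6, 0.2, -0.0]
finger_gap: 0.663
gripper_force: 64.1
clock: 7.0
tcp_pos: [0.4814, 0.0835, 0.0653]
tcp_rot: [0.0, -0.334, 0.943, -0.0]
contact_force: [-0.2, -0.1, -0.2]
finger_gap: 0.666
gripper_force: 64.1
```

```bash
python3 nudge.py '0 0 0.001 0 0 0;0 0 0.0015 0 0 0;0 0 0.0015 0 0 0';python3 nudge.py '0 0 0 0 0 0;0 0 0 0 0 0;0 0 0 0 0 0;0 0 0 0 0 0' 0.88
```

```text
clock: 7.3
tcp_pos: [0.4818, 0.0836, 0.0648]
tcp_rot: [0.0, -0.334, 0.943, -0.0]
contact_force: [-2.0, -0.6, 6.9]
finger_gap: 0.665
gripper_force: 64.4
clock: 7.7
tcp_pos: [0.4813, 0.0834, 0.0636]
tcp_rot: [-0.0, -0.334, 0.943, -0.0]
contact_force: [-0.8, 0.7, -0.1]
finger_gap: 0.882
gripper_force: 0.0
```

```bash
python3 nudge.py '0 0 -0.04 0 0 0;0 0 -0.09 0 0 0;0 0 -0.14 0 0 0;0 0 -0.19 0 0 0;0 0 -0.2 0 0 0';python3 nudge.py '0 0 0 0 0 0'
python3 - <<'E'
from h import *
im,i=cap('wrist');a,_=cap('scene');b,_=cap('side')
w=np.hstack([cv2.resize(im,(400,300)),cv2.resize(a[140:260,250:410],(400,300)) ])
w2=np.hstack([cv2.resize(b[190:310,220:380],(400,300)),np.zeros((300,400,3),np.uint8)])
cv2.imwrite('pics/c3.png',np.vstack([w,w2])[:,:,::-1]);cv2.imwrite('pics/w3.png',im[:,:,::-1])
print(proj(i,[[.4822,.083,.09]])*[400/560,300/420])
E
```

```text
clock: 8.2
tcp_pos: [0.4845, 0.0836, 0.2699]
tcp_rot: [0.006, -0.334, 0.943, -0.002]
contact_force: [0.4, 1.5, -0.5]
finger_gap: 0.882
gripper_force: 0.0
clock: 8.3
tcp_pos: [0.4825, 0.0835, 0.2658]
tcp_rot: [0.002, -0.334, 0.943, -0.001]
contact_force: [-0.3, -0.8, -0.5]
finger_gap: 0.877
gripper_force: 0.0
[[203.75171151 131.9372431 ]]
```

View pics/c3.png

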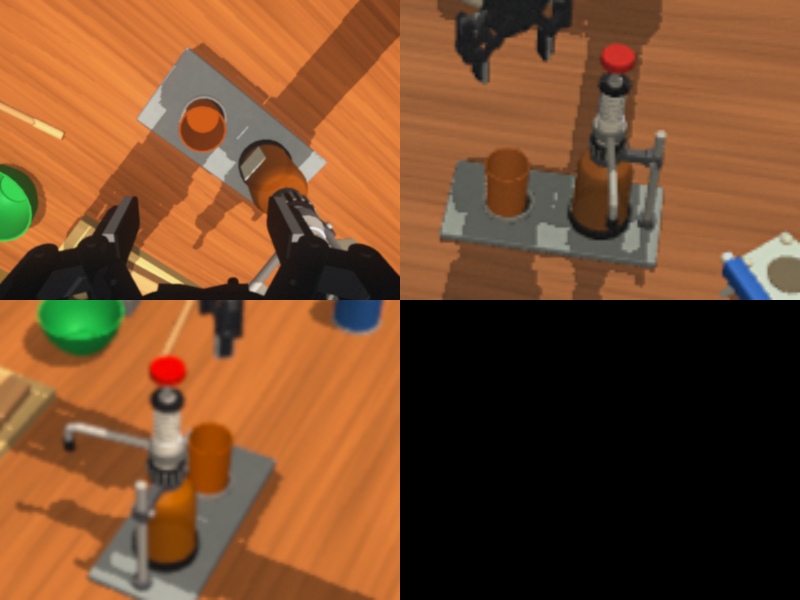

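The cup stands upright in the recess. The spout still points to world +x, clear of the cup.

```bash
(for k in 1 2 3 4 5; do :; done); python3 nudge.py '0 0 0 0 0 0.15;0 0 0 0 0 0.3;0 0 0 0 0 0.45;0 0 0 0 0 0.6;0 0 0 0 0 0.75' 0; python3 nudge.py '0 0 0 0 0 0.15;0 0 0 0 0 0.3;0 0 0 0 0 0.45;0 0 0 0 0 0.6;0 0 0 0 0 0.75';  python3 nudge.py '0 0 0 0 0 0.15;0 0 0 0 0 0.3;0 0 0 0 0 0.45;0 0 0 0 0 0.6;0 0 0 0 0 0.75'; python3 nudge.py '0 0 0 0 0 0.15;0 0 0 0 0 0.3;0 0 0 0 0 0.45;0 0 0 0 0 0.6;0 0 0 0 0 0.75'; python3 nudge.py '0 0 0 0 0 0.15;0 0 0 0 0 0.3;0 0 0 0 0 0.45;0 0 0 0 0 0.6;0 0 0 0 0 0.75'
python3 - <<'E'
from h import *
ia,ib=vision.camera_info('scene'),vision.camera_info('side')
print('spray head',tri(ray(ia,(389,255)),ray(ib,(186,263))),plane(ia,(382,300),0),plane(ib,(190,308),0))
a=cv2.imread('pics/a.png')
delta((.574,.0835,.266),-1.57);delta((.574,.262,.171),-1.57)
E
```

```text
clock: 8.95
tcp_pos: [0.4802, 0.0834, 0.2611]
tcp_rot: [-0.003, 0.038, 0.999, -0.0]
contact_force: [-0.2, -0.3, 0.2]
finger_gap: 0.021
gripper_force: 0.0
clock: 9.45
tcp_pos: [0.4802, 0.0834, 0.2611]
tcp_rot: [-0.002, 0.401, 0.916, -0.001]
contact_force: [-0.3, 0.7, -0.3]
finger_gap: -0.007
gripper_force: 0.0
clock: 9.95
tcp_pos: [0.4802, 0.0834, 0.2611]
tcp_rot: [-0.002, 0.709, 0.705, -0.002]
contact_force: [-0.3, -1.5, 0.2]
finger_gap: -0.001
gripper_force: 0.0
clock: 10.45
tcp_pos: [0.4802, 0.0834, 0.2611]
tcp_rot: [-0.001, 0.918, 0.397, -0.003]
contact_force: [-0.0, -0.1, -0.7]
finger_gap: -0.001
gripper_force: 0.0
clock: 10.95
tcp_pos: [0.4802, 0.0834, 0.2611]
tcp_rot: [0.0, 0.999, 0.033, -0.003]
contact_force: [-0.0, 0.4, -1.1]
finger_gap: 0.004
gripper_force: 0.0
spray head (array([0.69181738, 0.38031957, 0.18315069]), [0.0016, 0.0016]) [7.20592362e-01 3.89652780e-01 2.22044605e-16] [0.69818652 0.39682912 0.        ]
d [ 0.0936  0.006  -0.0054] r [0.    0.005 0.065] |d| 0.094
d [ 0.1058 -0.1721  0.0895] r [0.    0.005 0.065] |d| 0.221
```

```bash
python3 nudge.py '0.046 0 0 0 0 0;0.094 0 0 0 0 0.06;0.098 -0.046 0 0 0 0.06;0.102 -0.092 0 0 0 0.06;0.104 -0.138 0 0 0 0.06'; python3 nudge.py '0 -0.034 0 0 0 0;0 -0.034 0.04 0 0 0;0 -0.034 0.06 0 0 0;0 -0.034 0.06 0 0 0'
python3 - <<'E'
from h import *
delta((.574,.262,.171),-1.57);delta((.564,.240,.171),-1.57)
E
```

```text
clock: 11.45
tcp_pos: [0.5748, 0.2295, 0.2602]
tcp_rot: [0.001, 1.0, 0.005, -0.003]
contact_force: [0.4, -0.3, -1.1]
finger_gap: -0.002
gripper_force: 0.0
clock: 11.85
tcp_pos: [0.5713, 0.2619, 0.1973]
tcp_rot: [0.002, 1.0, 0.006, -0.006]
contact_force: [-0.5, -0.2, -0.5]
finger_gap: -0.003
gripper_force: 0.0
d [ 0.003  -0.0002  0.0263] r [0.004 0.012 0.012] |d| 0.026
d [-0.0073  0.0217  0.0265] r [0.004 0.012 0.012] |d| 0.035
```

```bash
python3 nudge.py '0.003 0 0.02 0 0 0;0.003 0 0.026 0 0 0;0.003 0 0.026 0 0 0'
cat > path.py <<'E'
from h import *
p=np.array(robot.read_state()['tcp_pos']);print(p.round(4))
for th in np.arange(1.65,-.01,-.15):
    a=th-1.544;u=np.array([np.cos(a),np.sin(a)]);n=np.array([-u[1],u[0]])
    X=np.array([.479,.203])+.09*u+.0185*n
    print(round(th,2),'tool',round(X[0]-p[0],4),round(-(X[1]-p[1]),4))
E
python3 path.py
```

```text
clock: 12.15
tcp_pos: [0.5772, 0.262, 0.1766]
tcp_rot: [0.0, 1.0, 0.006, -0.001]
contact_force: [-0.1, -0.3, 0.1]
finger_gap: -0.003
gripper_force: 0.0
[0.5772 0.262  0.1766]
1.65 tool -0.0107 0.0311
1.5 tool -0.0075 0.0445
1.35 tool -0.0063 0.0582
1.2 tool -0.0072 0.072
1.05 tool -0.0102 0.0854
0.9 tool -0.0151 0.0983
0.75 tool -0.0219 0.1103
0.6 tool -0.0304 0.1211
0.45 tool -0.0405 0.1305
0.3 tool -0.0518 0.1383
0.15 tool -0.0642 0.1444
0.0 tool -0.0773 0.1485
```

```bash
python3 nudge.py '-0.01 0.025 0.005 0 0 0;-0.008 0.044 0.005 0 0 0;-0.006 0.058 0.005 0 0 0;-0.007 0.072 0.005 0 0 0;-0.01 0.085 0.005 0 0 0';python3 nudge.py '-0.005 0.013 0 0 0 0;-0.012 0.025 0 0 0 0;-0.02 0.036 0 0 0 0;-0.03 0.045 0 0 0 0'; python3 path.py | tail -5
python3 - <<'E'
from h import *
b,ib=cap('side','b4.png');a,ia=cap('scene','a4.png')
w=np.hstack([cv2.resize(a[140:260,250:410],(400,300)),cv2.resize(b[190:310,220:380],(400,300))])
cv2.imwrite('pics/c4.png',w[:,:,::-1])
E
```

```text
clock: 12.65
tcp_pos: [0.5694, 0.1768, 0.1734]
tcp_rot: [-0.0, 1.0, 0.006, 0.001]
contact_force: [-0.4, 1.4, 0.7]
finger_gap: 0.002
gripper_force: 0.5
clock: 13.05
tcp_pos: [0.5388, 0.1312, 0.1728]
tcp_rot: [0.0, 1.0, 0.006, 0.0]
contact_force: [-0.1, 0.5, -0.0]
finger_gap: 0.001
gripper_force: 0.5
0.6 tool 0.008 -0.0098
0.45 tool -0.002 -0.0004
0.3 tool -0.0134 0.0075
0.15 tool -0.0257 0.0135
0.0 tool -0.0389 0.0176
```

View pics/c4.png

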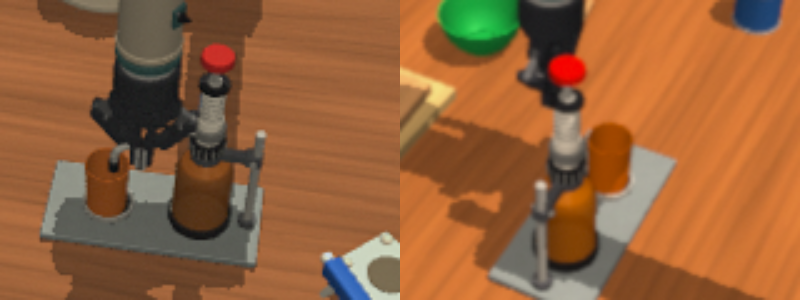

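The post is pushing the spout. The nozzle tip in the scene view is near crop (115,168), which is pixel (296,207).

```bash
cat > noz.py <<'E'
from h import *
import sys
ia=vision.camera_info('scene')
u,v=map(float,sys.argv[1:3])
X=plane(ia,(u,v),.144);d=X[:2]-[.479,.203];print(X,np.hypot(*d),'theta',np.arctan2(d[1],d[0])+1.544)
print('expected px at 0',proj(ia,[[.4822,.083,.144]]))
E
python3 noz.py 296 207; python3 noz.py 335 230.5
python3 nudge.py '-0.012 0.006 0 0 0 0;-0.022 0.012 0 0 0 0;-0.03 0.015 0 0 0 0;-0.03 0.015 0 0 0 0'
python3 - <<'E'
from h import *
b,ib=cap('side','b5.png');a,ia=cap('scene','a5.png')
w=np.hstack([cv2.resize(a[170:230,260:340],(400,300),interpolation=cv2.INTER_CUBIC),cv2.resize(b[210:285,250:350],(400,300),interpolation=cv2.INTER_CUBIC)])
cv2.imwrite('pics/c5.png',w[:,:,::-1])
E
python3 path.py | tail -3
```

```text
[0.53630019 0.09787079 0.144     ] 0.11973079452388681 theta 0.4722350121154273
expected px at 0 [[294.23278692 193.33512655]]
[0.60368313 0.22474429 0.144     ] 0.12656498998251747 theta 1.7166599843797263
expected px at 0 [[294.23278692 193.33512655]]
clock: 13.55
tcp_pos: [0.5079, 0.1164, 0.1728]
tcp_rot: [0.0, 1.0, 0.006, -0.001]
contact_force: [0.3, -0.2, -0.8]
finger_gap: 0.0
gripper_force: 0.0
0.3 tool 0.0161 -0.007
0.15 tool 0.0037 -0.001
0.0 tool -0.0094 0.0032
```

View pics/c5.png

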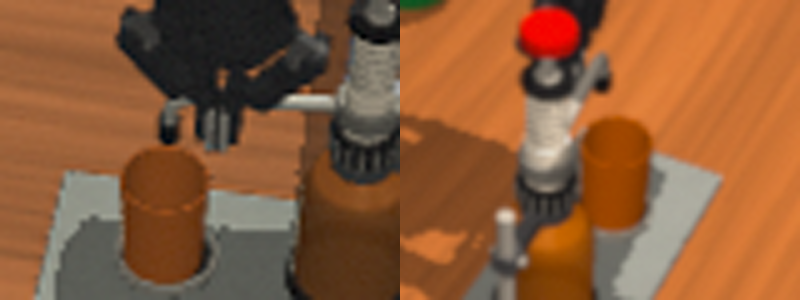

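Nozzle tip: left crop (169,142) is scene pixel (293.4,198), and right crop (601,90) is side pixel (300,232).

```bash
python3 noz.py 293.4 198; python3 -c "
from h import *
ia,ib=vision.camera_info('scene'),vision.camera_info('side')
X,e=tri(ray(ia,(293.4,198)),ray(ib,(300,232)));d=X[:2]-[.479,.203];print(X,e,np.hypot(*d),np.arctan2(d[1],d[0])+1.544)
print(plane(ib,(300,232),.144))"
```

```text
[0.50179213 0.08381714 0.144     ] 0.12134264012346757 theta 0.1621588698813865
expected px at 0 [[294.23278692 193.33512655]]
[0.49624892 0.08253175 0.13842193] [0.0007, 0.0007] 0.12169685890644036 0.11541935228967737
[0.49357038 0.08711543 0.144     ]
```

```bash
python3 nudge.py '-0.005 0.002 0 0 0 0;-0.01 0.003 0 0 0 0;-0.01 0.003 0 0 0 0;-0.01 0.003 0 0 0 0'; python3 nudge.py '0.02 0 0 0 0 0;0.06 0.01 0 0 0 0;0.08 0.02 -0.03 0 0 0;0.08 0.02 -0.07 0 0 0;0.08 0.02 -0.11 0 0 0';python3 - <<'E'
from h import *
b,ib=cap('side','b6.png');a,ia=cap('scene','a6.png')
im,i=cap('wrist','w6.png');np.save('w6T.npy',i['camera_from_world'])
c=np.hstack([cv2.resize(a[170:230,260:340],(400,300),interpolation=cv2.INTER_CUBIC),cv2.resize(b[210:285,250:350],(400,300),interpolation=cv2.INTER_CUBIC)])
d=np.hstack([cv2.resize(im,(400,300)),np.zeros((300,400,3),np.uint8)])
cv2.imwrite('pics/c6.png',np.vstack([c,d])[:,:,::-1])
print(proj(i,[[.4822,.083,.144],[.4822,.083,.09]]))
E
```

```text
clock: 14.05
tcp_pos: [0.4994, 0.1136, 0.1727]
tcp_rot: [0.0, 1.0, 0.006, -0.0]
contact_force: [-0.3, -0.3, -0.2]
finger_gap: -0.003
gripper_force: 0.0
clock: 14.55
tcp_pos: [0.5803, 0.0941, 0.283]
tcp_rot: [0.0, 1.0, 0.006, -0.001]
contact_force: [0.6, -0.3, -1.0]
finger_gap: -0.0
gripper_force: 0.0
[[294.66434263 308.18021013]
 [293.21631464 277.99624466]]
```

View pics/c6.png

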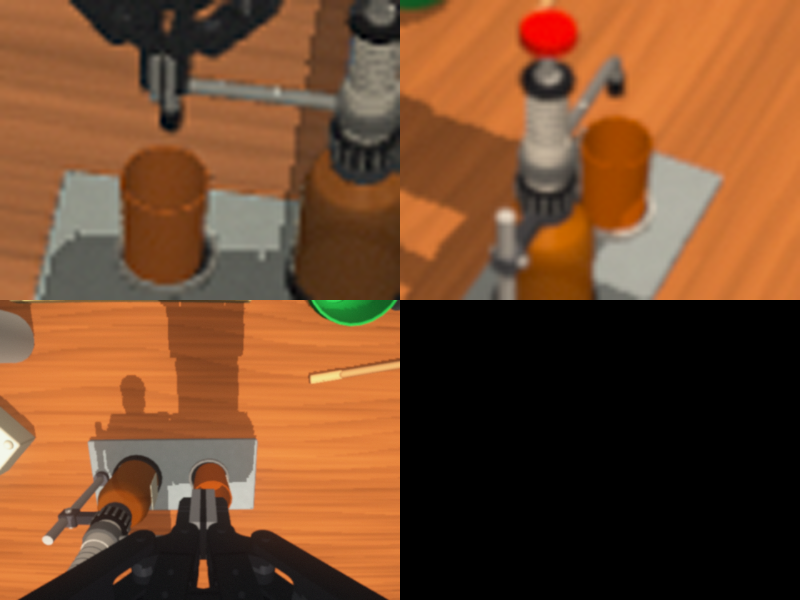

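Nozzle tip: scene pixel (293.8,195.3) and side pixel (303.7,232.8). It is almost over the cup.

```bash
python3 -c "
from h import *
ia,ib=vision.camera_info('scene'),vision.camera_info('side')
def f(n,a,b,z):
    X,e=tri(ray(ia,a),ray(ib,b));print(n,X.round(4),e,plane(ia,a,z).round(4),plane(ib,b,z).round(4))
f('noz',(293.8,195.3),(303.7,232.8),.144)
f('rim',(260+164.5/5-.4,170+175/5-.4),(250+217/4-.4,210+142/4-.4),.09)
A=lambda u,v:(180+(u+.5)/4-.5,150+(v+.5)/4-.5);B=lambda u,v:(230+(u+.5)/4.28-.5,180+(v+.5)/4.28-.5)
f('plunger',A(629,47),B(245,157),.304)
"
```

```text
noz [0.4847 0.0814 0.1387] [0.0013, 0.0013] [0.4905 0.0831 0.144 ] [0.482  0.0849 0.144 ]
rim [0.4812 0.0792 0.0876] [0.0011, 0.0011] [0.4824 0.0787 0.09  ] [0.4805 0.0827 0.09  ]
plunger [0.4798 0.202  0.3013] [0.0002, 0.0002] [0.4824 0.2019 0.304 ] [0.4784 0.2051 0.304 ]
```

```bash
python3 nudge.py '0 -0.01 0.04 0 0 0;0 -0.02 0.08 0 0 0;0 -0.02 0.11 0 0 0;-0.03 -0.02 0.11 0 0 0;-0.055 -0.02 0.11 0 0 0'; python3 nudge.py '-0.015 0 0 0 0 0;-0.022 0 0 0 0 0;-0.0275 0 0 0 0 0;-0.0275 0 0 0 0 0;-0.0275 0 0 0 0 0'
```

```text
clock: 15.2
tcp_pos: [0.5217, 0.1138, 0.1693]
tcp_rot: [0.0, 1.0, 0.006, -0.004]
contact_force: [-0.3, -0.3, 1.4]
finger_gap: 0.003
gripper_force: 0.0
clock: 15.7
tcp_pos: [0.4978, 0.1136, 0.1728]
tcp_rot: [0.0, 1.0, 0.006, 0.0]
contact_force: [0.3, 0.1, 0.9]
finger_gap: -0.002
gripper_force: 0.0
```

```bash
python3 nudge.py '-0.0013 0 0 0 0 0;-0.0013 0 0 0 0 0;-0.0013 0 0 0 0 0'; python3 nudge.py '0.02 0 0 0 0 0;0.06 0.01 0 0 0 0;0.08 0.02 -0.04 0 0 0;0.08 0.02 -0.09 0 0 0;0.08 0.02 -0.14 0 0 0'; python3 nudge.py '0 0 -0.035 0 0 0;0 0 -0.035 0 0 0;0 0 -0.035 0 0 0';python3 - <<'E'
from h import *
b,ib=cap('side','b7.png');a,ia=cap('scene','a7.png')
c=np.hstack([cv2.resize(a[170:230,260:340],(400,300),interpolation=cv2.INTER_CUBIC),cv2.resize(b[210:285,250:350],(400,300),interpolation=cv2.INTER_CUBIC)])
cv2.imwrite('pics/c7.png',c[:,:,::-1])
print(robot.read_state()['tcp_pos']);delta((.479,.203,.335),-1.57)
E
```

```text
clock: 16.0
tcp_pos: [0.4961, 0.1136, 0.1727]
tcp_rot: [0.0, 1.0, 0.006, -0.0]
contact_force: [0.9, 0.2, 0.0]
finger_gap: 0.001
gripper_force: 0.0
clock: 16.5
tcp_pos: [0.5766, 0.0941, 0.3134]
tcp_rot: [0.0, 1.0, 0.006, -0.001]
contact_force: [0.7, 0.3, 0.0]
finger_gap: -0.004
gripper_force: 0.0
clock: 16.8
tcp_pos: [0.5763, 0.0945, 0.3484]
tcp_rot: [0.0, 1.0, 0.006, 0.001]
contact_force: [-1.1, -1.2, -1.0]
finger_gap: 0.001
gripper_force: 0.0
[0.57533923 0.09453273 0.34612646]
d [-0.095  -0.1096  0.0114] r [0.    0.003 0.011] |d| 0.145
```

View pics/c7.png

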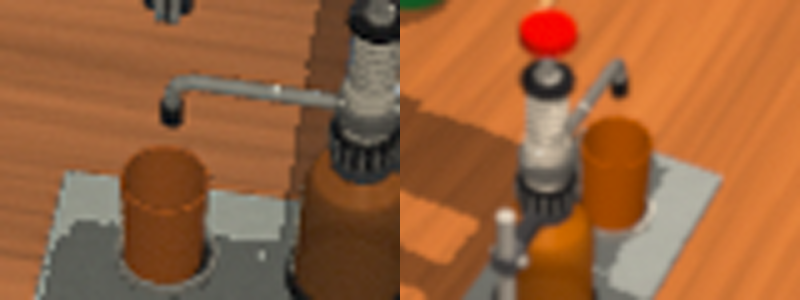

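The nozzle tip is now at scene pixel (293.8,194.6) and side pixel (304.3,232.3), within about 2 mm of the cup's middle. Next is the plunger.

```bash
python3 nudge.py '-0.03 -0.035 0 0 0 0;-0.06 -0.07 0 0 0 0;-0.09 -0.105 0 0 0 0;-0.096 -0.1096 0.006 0 0 0;-0.096 -0.1096 0.011 0 0 0'; python3 nudge.py '0 0 0 0 0 0;0 0 0 0 0 0';python3 - <<'E'
from h import *
delta((.479,.203,.316),-1.57)
E
```

```text
clock: 17.4
tcp_pos: [0.4772, 0.2036, 0.3353]
tcp_rot: [0.001, 1.0, 0.007, -0.001]
contact_force: [1.3, -0.4, -0.4]
finger_gap: -0.001
gripper_force: 0.0
clock: 17.6
tcp_pos: [0.4796, 0.202, 0.3358]
tcp_rot: [0.001, 1.0, 0.005, -0.001]
contact_force: [-0.0, -0.3, -1.5]
finger_gap: -0.002
gripper_force: 0.0
d [-0.0006 -0.001   0.0198] r [0.001 0.001 0.01 ] |d| 0.02
```

```bash
python3 nudge.py '0 -0.001 0.015 0 0 0;0 -0.001 0.022 0 0 0;0 -0.001 0.028 0 0 0;0 -0.001 0.034 0 0 0;0 -0.001 0.034 0 0 0';python3 nudge.py '0 0 0.004 0 0 0;0 0 0.008 0 0 0;0 0 0.008 0 0 0'
```

```text
clock: 18.1
tcp_pos: [0.4794, 0.2033, 0.3025]
tcp_rot: [0.001, 1.0, 0.006, 0.0]
contact_force: [0.3, -2.1, 3.3]
finger_gap: -0.005
gripper_force: 1.5
clock: 18.4
tcp_pos: [0.4791, 0.2037, 0.2947]
tcp_rot: [0.0, 1.0, 0.006, 0.0]
contact_force: [0.6, -2.6, 4.6]
finger_gap: -0.001
gripper_force: 1.9
```

```bash
python3 nudge.py '0 0 0.003 0 0 0;0 0 0.005 0 0 0;0 0 0.005 0 0 0';python3 nudge.py '0 0 0.002 0 0 0;0 0 0.003 0 0 0;0 0 0.003 0 0 0'
```

```text
clock: 18.7
tcp_pos: [0.4791, 0.2038, 0.2906]
tcp_rot: [0.0, 1.0, 0.006, 0.001]
contact_force: [0.4, -3.2, 9.3]
finger_gap: 0.003
gripper_force: 4.4
clock: 19.0
tcp_pos: [0.4792, 0.2038, 0.2884]
tcp_rot: [0.0, 1.0, 0.006, 0.001]
contact_force: [-0.2, -4.6, 11.7]
finger_gap: -0.001
gripper_force: 5.7
```

```bash
python3 nudge.py '0 0 0.002 0 0 0;0 0 0.003 0 0 0;0 0 0.003 0 0 0';python3 nudge.py '0 0 0.001 0 0 0;0 0 0.0015 0 0 0;0 0 0.0015 0 0 0'
```

```text
clock: 19.3
tcp_pos: [0.4792, 0.2039, 0.2861]
tcp_rot: [0.0, 1.0, 0.006, 0.002]
contact_force: [-0.2, -3.4, 14.4]
finger_gap: 0.001
gripper_force: 7.1
clock: 19.6
tcp_pos: [0.4792, 0.2039, 0.285]
tcp_rot: [-0.0, 1.0, 0.006, 0.002]
contact_force: [-1.5, -3.5, 16.3]
finger_gap: 0.001
gripper_force: 7.7
```

```bash
python3 nudge.py '0 0 0.001 0 0 0;0 0 0.002 0 0 0;0 0 0.002 0 0 0'; python3 nudge.py '0 0 0.0015 0 0 0;0 0 0.0015 0 0 0'
```

```text
clock: 19.9
tcp_pos: [0.4794, 0.2039, 0.2848]
tcp_rot: [-0.0, 1.0, 0.006, 0.003]
contact_force: [-3.3, -5.7, 22.6]
finger_gap: -0.001
gripper_force: 11.5
clock: 20.1
tcp_pos: [0.4794, 0.2039, 0.2846]
tcp_rot: [-0.0, 1.0, 0.006, 0.004]
contact_force: [-4.7, -4.6, 28.7]
finger_gap: -0.001
gripper_force: 14.5
```

The second stop is reached: position has stalled while force rises to 23–29 N. I'll hold, then let the plunger up slowly.

```bash
python3 nudge.py '0 0 -0.001 0 0 0;0 0 -0.001 0 0 0;0 0 -0.001 0 0 0;0 0 -0.001 0 0 0;0 0 -0.001 0 0 0'; python3 nudge.py '0 0 0 0 0 0;0 0 0 0 0 0;0 0 0 0 0 0'; python3 nudge.py '0 0 -0.008 0 0 0;0 0 -0.016 0 0 0;0 0 -0.026 0 0 0;0 0 -0.036 0 0 0;0 0 -0.05 0 0 0'; python3 nudge.py '0 0 -0.03 0 0 0;0 0 -0.07 0 0 0;0.04 0 -0.07 0 0 0;0.08 0 -0.07 0 0 0;0.12 0 -0.07 0 0 0';python3 nudge.py '0 0 0 0 0 0;0 0 0 0 0 0'
python3 - <<'E'
from h import *
b,ib=cap('side','b8.png');a,ia=cap('scene','a8.png')
c=np.hstack([cv2.resize(a[140:260,230:390],(400,300),interpolation=cv2.INTER_CUBIC),cv2.resize(b[190:310,220:380],(400,300),interpolation=cv2.INTER_CUBIC)])
cv2.imwrite('pics/c8.png',c[:,:,::-1])
E
```

```text
clock: 20.6
tcp_pos: [0.4794, 0.2039, 0.2847]
tcp_rot: [-0.0, 1.0, 0.006, 0.003]
contact_force: [-3.7, -5.0, 24.5]
finger_gap: 0.002
gripper_force: 12.4
clock: 20.9
tcp_pos: [0.4794, 0.2039, 0.2847]
tcp_rot: [-0.0, 1.0, 0.006, 0.003]
contact_force: [-3.4, -4.4, 25.7]
finger_gap: -0.002
gripper_force: 12.4
clock: 21.4
tcp_pos: [0.4776, 0.2047, 0.3291]
tcp_rot: [-0.0, 1.0, 0.006, -0.002]
contact_force: [1.1, 0.7, 0.3]
finger_gap: -0.001
gripper_force: 0.0
clock: 21.9
tcp_pos: [0.5992, 0.2065, 0.3997]
tcp_rot: [-0.001, 1.0, 0.007, -0.001]
contact_force: [-0.0, -0.4, 0.1]
finger_gap: 0.0
gripper_force: 0.0
clock: 22.1
tcp_pos: [0.5987, 0.206, 0.3976]
tcp_rot: [-0.0, 1.0, 0.006, -0.003]
contact_force: [-0.4, -0.3, 0.4]
finger_gap: -0.004
gripper_force: 0.0
```

View pics/c8.png

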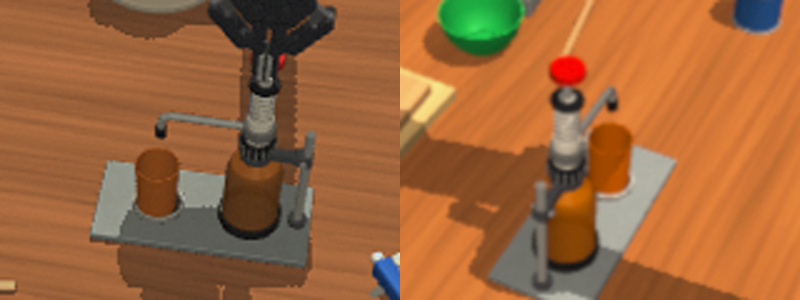

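The plunger is fully up, with the red button at side-view crop (567,70), the same height as before pressing. The nozzle is over the cup and the arm is clear.

```bash
python3 -c "
from station import robot, vision
print(robot.job_done())"
```

```text
the job is handed in; nothing more can be done
None
```

The job is handed in at about 22 s: the cup stands released in the recess, the nozzle is within about 2 mm of its middle, and the plunger was pressed to the second stop (peak reading about 29 N), held for about a second and let fully back up.

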